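Clear the inspection mirror and show the camera the mark

TASK

Take the tilting mirror by its orange handle bar and lift the bar to tip the mirror steeply until all three stone chips slide off it into the blue box; do not touch the chips with the gripper. Then lower the bar to the angle at which the fixed inspection camera sees the stone's red pin head reflected in the middle of the mirror, and finish holding the bar still at that angle, because the mirror drops back if let go. Leave the mallet, the chisel and the jar where they are.

Things in the scene. Friction and masses are not known exactly. Their poses are not given: they have to be found in the camera images.
- rig: fixed inspection rig on the bench: dark foot plate, two posts 188 mm apart and 172 mm high carrying the tilting mirror, and a grey camera on its own stem aimed at the middle of the mirror, its lens at (115, 260, 350) mm. Origin on the bench below the middle of the mirror's hinge axis (150 mm up, along y); x points from the handle side to the box side, y to the camera side, z up
- pivot (a point): middle of the hinge axis, which lies in the glass surface, 150 mm above the rig's origin. The hinge starts level (its lower stop). Lifting the bar tilts the mirror (positive turn about the rig's y, box-side edge down), up to 1.2 rad. Spring and weight drive it back to level with 1 to 3 N at the bar. Below 0.5 rad the chips lie still, at 1.0 rad they slide off
- mirror: the tilting mirror pan: pale mirror glass 180 (x) x 150 (y) mm in an aluminium frame; rims 14 mm high on the two sides and the handle side, open on the box side (+x). Origin in the middle of the glass surface, at point pivot; z is the glass normal, y the hinge axis, x and y as the rig's when level, so its turn about y from the rig is the tilt
- bar (a point): middle of the orange handle bar: round, 12 mm thick, 110 mm long, parallel to the hinge at (-160, 0, 0) mm in the mirror's frame, carried by two 10 mm arms at its ends, 66 mm free between bar and rim. It can be pinched from above, closing along the rig's x, and turns between the pads as the mirror tilts
- mark (a point): centre of the mark: a red ball-shaped pin head of 24 mm diameter on a short pin in the stone's near face, 270 mm above the bench
- sightline: brass pointer on the stone-side post, geared to turn twice as far as the mirror: it shows the reflected line of sight. Origin at point pivot; z axis (the needle, 70 mm long, at y = -114 mm) leans (2 x tilt - 0.5236) rad from vertical towards the rig's +x. The camera sees the pin head in mid-mirror when the mark's x in this frame is within 12 mm of zero; its y does not matter
- bin: fixed blue open box, 220 (x) x 200 (y) x 50 mm high, walls and floor 5 mm, on the bench below the mirror's box-side edge; origin at the centre of its underside
- stone: fixed rough alabaster block, about 140 x 130 mm and 350 mm high, on the side of the rig away from the camera; origin on the bench straight below the mark; the block lies from 18 mm onward along its +x, from -75 to +55 mm in y
- chip0: a loose chip of alabaster, tan, 30 x 23 x 20 mm; origin at its centre. It starts lying flat on the mirror glass
- chip1: a loose chip of alabaster, brown, 26 x 24 x 22 mm; origin at its centre. It starts lying flat on the mirror glass
- chip2: a loose chip of alabaster, pale, 29 x 21 x 18 mm; origin at its centre. It starts lying flat on the mirror glass
- mallet: bystander: hammer with wooden handle, 260 mm long, lying along its x on the bench, handle to -x; leave alone
- chisel: bystander: chisel 220 mm long, 18 mm thick, lying along its x on the bench; leave alone
- jar: bystander: jar 60 mm in diameter, 75 mm high, standing on the bench; origin under its centre; leave alone
Things that resemble listed ones, but are neither listed nor needed, are in the scene too. Leave any black look-alike of the chip0 alone.

How it is judged:
By the outcome, as a careful person would: the job done as asked, in the order asked, and still so for the second after the job is handed in, while the arm keeps its last pose, push and grip.
It also fails if it takes over 40 s, if anything falls off the work surface, if the arm or the gripper's body presses on something with over 40 N, if the wrist force passes 120 N, or if a joint passes its speed limit or range.

ROBOT

A 6-joint arm with a two-finger parallel gripper is mounted at the origin on the work surface. World frame = base frame: x ahead of the robot, y to its left, z up, the work surface at z = 0. Lengths are in m, angles in rad, forces in N, time in s.
With the tool pointing down it reaches from about 0.35 to 0.975 m from the base axis. Payload 4.9 kg.
Tool frame: the origin (TCP) lies midway between the tips of the shut fingers; the grasp point (between the pads) lies 19 mm behind it; z points along the fingers, y is the direction in which the jaws open and shut (so a half turn about z gives the same grasp; the last joint's range is limited). The gripper opens to 85 mm and grips with 20 to 120 N. Pads are 22 mm wide; open, the fingers measure 114 mm over their backs; the gripper's body (76 mm by 85 mm) begins 54 mm behind the grasp point. The pads swing forward as they close: fully open they stand 13 mm farther back than shut.
Start: joints at [-1.463, 0.053, 1.613, -0, 1.476, -0.119], TCP at [0.141, -0.609, 0.231] pointing down, gripper open.
Joint ranges: [-3.01, 3.01], [-1.01, 2.22], [0.06, 2.58], [-1.02, 4.17], [0.09, 2.62], [-3.14, 3.14]. Speed limits (rad/s): [2.57, 2.57, 3.14, 3.14, 3.14, 3.14].

INTERFACE

Orientations are given as a unit quaternion [w, x, y, z].
In Python, from plant import state, grab_frame, camera_params, job_done, boxes_of gives the robot as it stands.
- The arm moves only by the tool step_arm, never from a script. Its argument "steps" is a list of rows, each a list of 4 numbers: the shift along the tool's x, y, z in mm, then the turn about the tool's z in degrees. A call has 1 to 8 rows; each row shifts and turns the pose as measured when the row begins, along the tool's axes as they then stand; what a row does not reach is not made up. A row lasts 1/10 s, in which the tool goes at most 50 mm and 8.59 degrees, less where a joint would pass 70% of its speed; a pose out of reach is approached as far as the arm can. A call is refused whole if a number of a shift passes 50 or a number of a turn 8.59, either way. A call with a gripper value outside its range is refused whole. "claw" is the opening in per cent of the stroke, from 0 (shut) to 100 (fully open), set as the call begins (left out, the last holds). The fingers move at their own pace and stop on an object; the grip force is fixed at half the most. Time passes only in rows, so rows that do not move let the fingers close. It gives the time, the measured TCP pose, the force and the opening at its end, in the units of the state.
- state(): the state, without advancing time (a new reading comes with each control period).
- grab_frame(name): name is "scene" or "top" or "wrist"; returns (picture, depth): 384x512x3 uint8, red, green, blue; 384x512 float32, m along the optical axis (not along the pixel's ray), 0 where there is no reading.
- camera_params(name): a dict with "mtx" (3x3 intrinsics, pixels), "extrinsics" (4x4, takes a point from camera to world coordinates); the wrist camera has in their place "T_tool_cam" (4x4, takes a point from camera to tool coordinates, whose origin is the TCP and whose axes are the flange's). Camera axes: x right, y down, z forward; pixel columns grow to the right and rows downward; lengths in m; the calibration is good to about 2 mm. A picture is of the moment at which its call begins: read the wrist's pose just before it. camera_params takes no time and is no camera call.
- job_done(): hands the job in, once; it reports no verdict.
Trained networks look in the newest picture that a camera, given by its name, has taken for a name from the list of things; names that differ only in an ending like _2 or _b are one class to them, and where a whole thing is asked for, a point or a joint stands for the part that bears it (a point fixed in the world has none). Each returns a list of dicts, best first, with "p" (0 to 1); they miss things now and then, are a little off and sometimes report something else, mostly with a low value. They report only what shows in the picture. A call takes as long as a camera call. They do not tell look-alikes from the thing itself.
- boxes_of(camera, label): "box" ([left, top, width, height] in pixels, round what is visible of it).
The state is a dict: "time": time; "joint_pos": joint angles; "joint_vel": joint speeds; "joint_efforts": joint torques, N m; "tool_pos": TCP position; "tool_rot": TCP orientation; "contact_force": force on the tool from outside, world axes, zero at the start; "ft_torque": the same for the moment, N m; "gripper_width": opening from 0.0 (shut) to 1.0 (fully open).
Only numpy, scipy, OpenCV 4.12 (cv2) and the standard library are available. Lean on these libraries where they do the work, as an engineer would, in place of code of your own. Each camera call takes 0.05 s, during which the arm holds its last target. There are 200 camera calls.

## Working session

There is one attempt and no reset: what is moved stays moved. The work goes in short steps, Python scripts to look and compute and a tool call to move; the robot and the scene stay as the last step left them, time stands still between calls to the robot, and variables do not carry over. Pictures are saved under pics/ and viewed, about 8 in all and at most 12, crops included, and the job is handed in when it is done.

Besides the shell and the picture viewer there is one more tool, called after "Call:" in YAML: its name, and indented under it one key for each argument. step_arm: Moves the arm, as the interface text tells. Its arguments: {"type":"object","properties":{"steps":{"type":"array"},"claw":{"type":"number"}},"required":["steps"]}

```bash
mkdir -p pics; cat > h.py <<'E'
import numpy as np, cv2
from plant import *
from scipy.spatial.transform import Rotation as R
def pose():
    s=state(); T=np.eye(4); q=s['tool_rot']; T[:3,:3]=R.from_quat([q[1],q[2],q[3],q[0]]).as_matrix(); T[:3,3]=s['tool_pos']; return s,T
def cloud(cam):
    s,T=pose(); im,d=grab_frame(cam); p=camera_params(cam)
    E=np.array(p['extrinsics']) if 'extrinsics' in p else T@np.array(p['T_tool_cam'])
    K=np.array(p['mtx']); v,u=np.mgrid[:384,:512]
    P=np.stack([(u-K[0,2])/K[0,0]*d,(v-K[1,2])/K[1,1]*d,d],-1)@E[:3,:3].T+E[:3,3]
    P[d==0]=np.nan
    return im,P,K,E
E
python3 - <<'E'
from h import *
out=[]
for c in ['scene','top']:
    im,P,K,E=cloud(c); np.savez(f'{c}.npz',im=im,P=P,K=K,E=E)
    for l in ['rig','bar','mirror','mark','sightline','bin','stone','chip0','chip1','chip2','mallet','chisel','jar']:
        for b in boxes_of(c,l)[:2]:
            x,y,w,h=b['box']; r=P[int(y+h*.3):int(y+h*.7)+1,int(x+w*.3):int(x+w*.7)+1].reshape(-1,3)
            print(c,l,round(b['p'],2),np.round(b['box']),np.round(np.nanmedian(r,0),3))
    out.append(im)
cv2.imwrite('pics/a.png',cv2.resize(out[0],(800,600))[:,:,::-1]);cv2.imwrite('pics/b.png',cv2.resize(out[1],(800,600))[:,:,::-1])
s,T=pose();print(s,T)
E
```

```text
scene rig 0.25 [208. 170. 124.  79.] [0.619 0.036 0.15 ]
scene bar 0.96 [211. 175. 122.  73.] [0.621 0.043 0.15 ]
scene mirror 0.57 [209. 171. 122.  80.] [0.621 0.037 0.15 ]
scene mark 0.65 [126. 108.  89. 154.] [ 0.761 -0.112  0.209]
scene bin 0.57 [154. 236. 141. 116.] [0.753 0.036 0.005]
scene stone 0.88 [125. 110.  90. 154.] [ 0.765 -0.112  0.204]
scene stone 0.5 [281. 207.  10.  16.] [0.619 0.085 0.168]
scene chip0 0.76 [251. 203.  16.  18.] [0.655 0.04  0.17 ]
scene chip0 0.63 [340. 235.  18.  14.] [0.426 0.127 0.016]
scene chip1 0.76 [251. 203.  16.  18.] [0.655 0.04  0.17 ]
scene chip1 0.63 [340. 235.  18.  14.] [0.426 0.127 0.016]
scene chip2 0.76 [251. 203.  16.  18.] [0.655 0.04  0.17 ]
scene chip2 0.63 [340. 235.  18.  14.] [0.426 0.127 0.016]
scene mallet 0.9 [210. 172.  41.  26.] [ 0.458 -0.277  0.021]
scene chisel 0.72 [372. 260.  76.  21.] [0.41  0.282 0.011]
scene chisel 0.59 [125. 110.  89. 152.] [ 0.765 -0.112  0.208]
top rig 0.85 [ 92.  98. 197. 149.] [0.665 0.191 0.002]
top bar 0.63 [210. 152.  63.  94.] [0.58  0.031 0.15 ]
top mirror 0.6 [209. 154.  66.  95.] [0
[... 1090 characters left out ...]
rts': array([ 1.58401825e-06, -3.93675220e+01, -3.70451188e+01, -1.24886360e-04,
        5.74953865e-04, -8.39342846e-06]), 'tool_pos': array([ 0.1405575 , -0.60897362,  0.23132038]), 'tool_rot': array([1.06712267e-05, 9.93574955e-01, 1.13176003e-01, 1.74868405e-05]), 'contact_force': array([-0.63246113,  0.47172501, -0.10913174]), 'ft_torque': array([-0.01524265, -0.01715237,  0.05690683]), 'gripper_width': 0.9979333107046724} [[ 9.74382384e-01  2.24897683e-01  3.71644271e-05  1.40557502e-01]
 [ 2.24897684e-01 -9.74382385e-01 -1.72471457e-05 -6.08973625e-01]
 [ 3.23335200e-05  2.51635085e-05 -9.99999999e-01  2.31320378e-01]
 [ 0.00000000e+00  0.00000000e+00  0.00000000e+00  1.00000000e+00]]
```

View pics/a.png

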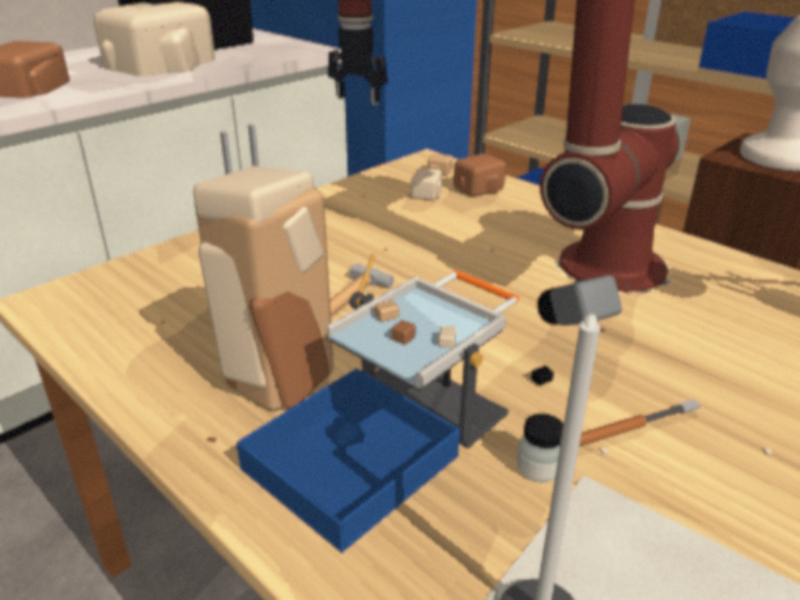

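View pics/b.png

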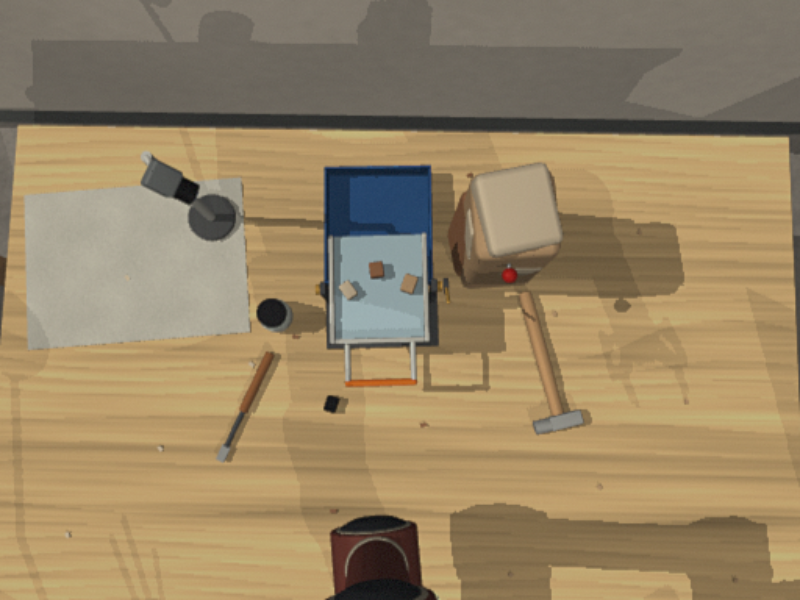

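```bash
python3 - <<'E'
from h import *
for c in ['scene','top']:
    d=np.load(c+'.npz'); im,P=d['im'],d['P']; hsv=cv2.cvtColor(im,cv2.COLOR_RGB2HSV); H,S,V=[hsv[...,i].astype(int) for i in range(3)]
    fin=np.isfinite(P[...,0])
    # orange
    m=(H>=5)&(H<=18)&(S>170)&(V>120)&fin&(P[...,2]>.12)&(P[...,2]<.2)
    q=P[m]; print(c,'orange',len(q))
    if len(q)>8:
        print(np.round(np.percentile(q,[2,50,98],axis=0),3)); mu=q.mean(0); w=np.linalg.svd((q-mu)[:,:2])[2][0]; print('dir',w,mu)
    m=((H<=4)|(H>=175))&(S>150)&(V>80)&fin&(P[...,2]>.22)
    q=P[m]; print(c,'red',len(q)); 
    if len(q): print(np.round(np.percentile(q,[2,50,98],axis=0),3))
    m=(H>=100)&(H<=125)&(S>130)&fin&(P[...,2]>.035)&(P[...,2]<.06)
    q=P[m]
    if len(q)>8:
        (cx,cy),wh,a=cv2.minAreaRect(q[:,:2].astype(np.float32)*1000); print('bin',len(q),cx,cy,wh,a)
    # glass+frame top region z .14-.17
    m=fin&(P[...,2]>.135)&(P[...,2]<.17)&(P[...,0]>.4)&(P[...,0]<.8)&(abs(P[...,1]-.03)<.2)
    q=P[m]; print('pan',len(q),cv2.minAreaRect(q[:,:2].astype(np.float32)*1000))
E
```

```text
scene orange 153
[[ 0.455 -0.026  0.149]
 [ 0.463  0.023  0.154]
 [ 0.469  0.071  0.157]]
dir [0.40822209 0.91288264] [0.4654671  0.02444824 0.1532885 ]
scene red 489
[[-0.01   0.02   0.228]
 [ 0.208  0.048  0.367]
 [ 0.232  0.088  0.527]]
bin 2282 112.96771240234375 -571.29931640625 (2059.052978515625, 422.86932373046875) 39.16986846923828
pan 6044 ((610.759033203125, -44.00392150878906), (278.8887634277344, 346.111328125), 17.502155303955078)
top orange 164
[[ 0.453 -0.033  0.149]
 [ 0.459  0.024  0.154]
 [ 0.465  0.077  0.159]]
dir [-0.04725755  0.99888274] [0.45854859 0.02317531 0.15409423]
top red 72
[[ 0.613 -0.185  0.271]
 [ 0.623 -0.175  0.277]
 [ 0.632 -0.165  0.284]]
bin 355 751.8373413085938 37.76429748535156 (219.61502075195312, 195.63848876953125) 1.6862847805023193
pan 4878 ((597.5059204101562, -24.074630737304688), (279.02374267578125, 302.6089782714844), 15.787164688110352)
```

The overview shows the orange bar in the top picture at about (380,383), the pin head at (510,275), and three chips on the pan. A black look-alike lies on the bench at (332,404). Next I refine the pan and plan the arc to the bar.

```bash
cat >> h.py <<'E'
def rows(start,ang0,wps):
    """start xyz m, ang0 world yaw deg of tool x; wps list of (x,y,z,yaw_deg) targets -> rows in tool axes (tool pointing down)"""
    p=np.array(start); a=ang0; out=[]
    for w in wps:
        d=(np.array(w[:3])-p)*1000; c,s=np.cos(np.radians(a)),np.sin(np.radians(a))
        out.append([round(c*d[0]+s*d[1]),round(s*d[0]-c*d[1]),round(-d[2]),round(-(w[3]-a),1)]); p=np.array(w[:3]); a=w[3]
    return out
E
python3 - <<'E'
from h import *
d=np.load('top.npz'); im,P=d['im'],d['P']; hsv=cv2.cvtColor(im,cv2.COLOR_RGB2HSV); H,S,V=[hsv[...,i].astype(int) for i in range(3)]
m=(H>=88)&(H<=112)&(S>20)&(S<110)&(V>120)&(abs(P[...,2]-.15)<.008)&(abs(P[...,1]-.03)<.12)
m=cv2.morphologyEx(m.astype(np.uint8),cv2.MORPH_OPEN,np.ones((3,3)))>0
q=P[m]; print('glass',len(q),cv2.minAreaRect(q[:,:2].astype(np.float32)*1000),np.median(q[:,2]))
for n,dd in [('x',0),('y',1)]: print(n,np.round(np.percentile(q[:,dd],[1,99]),4))
s,T=pose(); r0,a0=np.hypot(*T[:2,3]),np.arctan2(T[1,3],T[0,3]); y0=np.degrees(np.arctan2(T[1,0],T[0,0]))
tgt=np.array([.4585,.0235]); r1,a1=np.hypot(*tgt),np.arctan2(tgt[1],tgt[0]); y1=92.4
N=16; W=[]
for k in range(1,N+1):
    f=k/N; fr=min(1,1.8*f); r=r0+(r1-r0)*fr; a=a0+(a1-a0)*f; W.append((r*np.cos(a),r*np.sin(a),.231+.03*min(1,2*f),y0+(y1-y0)*f))
rr=rows(T[:3,3],y0,W); print(y0); print(rr[:8]);print(rr[8:])
E
```

```text
glass 2911 ((621.682373046875, 29.323333740234375), (175.37786865234375, 146.53433227539062), 2.6407735347747803) 0.14955832295833815
x [0.5356 0.7063]
y [-0.0431  0.0969]
12.996861710071478
[[53, -21, -3, np.float64(-5.0)], [51, -21, -4, np.float64(-5.0)], [50, -21, -4, np.float64(-5.0)], [48, -21, -4, np.float64(-5.0)], [46, -21, -4, np.float64(-5.0)], [45, -21, -4, np.float64(-5.0)], [43, -21, -4, np.float64(-5.0)], [41, -21, -4, np.float64(-5.0)]]
[[40, -19, 0, np.float64(-5.0)], [40, -2, 0, np.float64(-5.0)], [40, -2, 0, np.float64(-5.0)], [40, -2, 0, np.float64(-5.0)], [40, -2, 0, np.float64(-5.0)], [40, -2, 0, np.float64(-5.0)], [40, -2, 0, np.float64(-5.0)], [40, -2, 0, np.float64(-5.0)]]
```

Call:
step_arm:
  steps:
    - [45,-20,-4,-5]
    - [45,-20,-4,-5]
    - [45,-20,-4,-5]
    - [45,-20,-4,-5]
    - [45,-20,-4,-5]
    - [45,-20,-4,-5]
    - [43,-20,-4,-5]
    - [41,-20,-4,-5]
  claw: 60

```text
time: 2.2
tool_pos: [0.3613, -0.2937, 0.2633]
tool_rot: [0.001, 0.891, 0.454, 0.001]
contact_force: [-0.3, -0.8, 0.8]
gripper_width: 0.6
```

Call:
step_arm:
  steps:
    - [40,-15,0,-5]
    - [40,-2,0,-5]
    - [40,-2,0,-5]
    - [40,-2,0,-5]
    - [40,-2,0,-5]
    - [40,-2,0,-5]

```text
time: 2.8
tool_pos: [0.4346, -0.0528, 0.2657]
tool_rot: [0.005, 0.736, 0.677, 0.002]
contact_force: [0.6, 0.7, 0.3]
gripper_width: 0.6
```

Call:
step_arm:
  steps:
    - [40,8,0,-4]
    - [39,9,0,-3.5]
    - [0,0,0,0]

```text
time: 3.1
tool_pos: [0.4555, 0.0326, 0.2664]
tool_rot: [0.005, 0.685, 0.729, 0.003]
contact_force: [-0.2, -0.4, 0.4]
gripper_width: 0.6
```

```bash
python3 - <<'E'
from h import *
im,P,K,E=cloud('wrist'); hsv=cv2.cvtColor(im,cv2.COLOR_RGB2HSV); H,S,V=[hsv[...,i].astype(int) for i in range(3)]
m=(H>=5)&(H<=18)&(S>170)&(V>120)&(P[...,2]>.13)&(P[...,2]<.17)
q=P[m]; print(len(q),np.round(np.percentile(q,[2,50,98],axis=0),4)); print('dir',np.linalg.svd((q-q.mean(0))[:,:2],full_matrices=False)[2][0])
s,T=pose(); print(T[:3,3],np.degrees(np.arctan2(T[1,0],T[0,0])))
m=(H>=88)&(H<=112)&(S>20)&(S<110)&(V>120)&(abs(P[...,2]-.15)<.008)
q=P[m]; print('glass',len(q),cv2.minAreaRect(q[:,:2].astype(np.float32)*1000))
cv2.imwrite('pics/c.png',im[:,:,::-1])
E
```

```text
1343 [[ 0.4524 -0.0324  0.1511]
 [ 0.4592  0.0296  0.1548]
 [ 0.6087  0.1295  0.1573]]
dir [-0.4625528  -0.88659174]
[0.45534305 0.0309378  0.26641186] 93.39070326012343
glass 18153 ((623.8533935546875, 28.786972045898438), (173.39295959472656, 149.65380859375), 2.7469077110290527)
```

View pics/c.png

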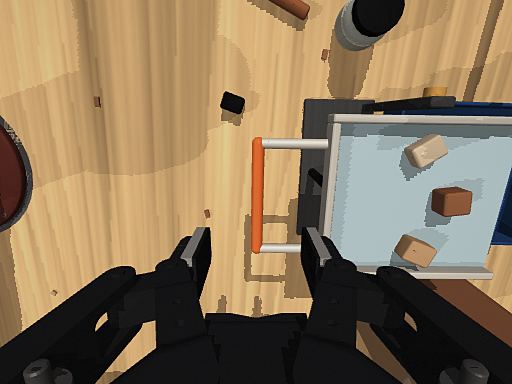

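The wrist picture shows the bar at about (257,195) between the open fingers, nearly centred, with the chips all on the glass. I'll centre on it and descend.

Call:
step_arm:
  steps:
    - [-8,4,35,0.7]
    - [0,0,40,0]
    - [0,0,35,0]
    - [0,0,25,0]
    - [0,0,0,0]

```text
time: 3.65
tool_pos: [0.4632, 0.0179, 0.1305]
tool_rot: [0.009, 0.693, 0.721, 0.003]
contact_force: [0.4, -0.8, -1.5]
gripper_width: 0.603
```

Call:
step_arm:
  steps:
    - [5,-4,0,-0.5]
    - [0,0,0,0]
  claw: 35

```text
time: 3.85
tool_pos: [0.4592, 0.0215, 0.132]
tool_rot: [0.01, 0.69, 0.724, 0.003]
contact_force: [-0.4, 0.3, -0.1]
gripper_width: 0.352
```

Call:
step_arm:
  steps:
    - [0,0,0,0]
    - [0,0,0,0]
    - [0,0,0,0]
    - [0,0,0,0]
    - [0,0,0,0]
  claw: 0

```text
time: 4.35
tool_pos: [0.4593, 0.0212, 0.1359]
tool_rot: [0.011, 0.69, 0.724, 0.004]
contact_force: [-2.0, 0.1, -2.8]
gripper_width: 0.116
```

Call:
step_arm:
  steps:
    - [0,1,-16,0]
    - [0,3,-16,0]
    - [0,4,-15,0]
    - [0,6,-15,0]
    - [0,7,-14,0]

```text
time: 4.85
tool_pos: [0.4781, 0.022, 0.2128]
tool_rot: [0.01, 0.69, 0.723, 0.001]
contact_force: [2.6, -1.7, -7.7]
gripper_width: 0.111
```

```bash
cat > chk.py <<'E'
from h import *
s,T=pose(); yaw=np.radians(2.65); piv=np.array([.620,.030,.150]); ex=np.array([np.cos(yaw),np.sin(yaw),0])
g=T[:3,3]-.019*T[:3,2]; d=g-piv; X,Z=d@ex,d[2]
print('rig x,z of grasp',round(X*1e3,1),round(Z*1e3,1),'r',round(np.hypot(X,Z)*1e3,1),'t',round(np.arctan2(Z,-X),3),'y off',round((-d[0]*ex[1]+d[1]*ex[0])*1e3,1),'F',np.round(s['contact_force'],1),'tq',np.round(s['ft_torque'],2),'time',s['time'],'w',round(s['gripper_width'],3))
print('toolz',np.round(T[:3,2],3),'yaw',round(float(np.degrees(np.arctan2(T[1,0],T[0,0]))),2))
mk=np.array([.623,-.175,.270])-piv; mx=mk@ex; print('target tilt',(np.arctan2(mx,mk[2])+.5236)/2)
E
python3 chk.py
```

```text
rig x,z of grasp -142.4 81.8 r 164.2 t 0.522 y off -1.1 F [ 2.6 -1.7 -7.7] tq [-0.29  0.11 -0.01] time 4.85 w 0.111
toolz [ 0.016 -0.012 -1.   ] yaw 92.68
target tilt 0.2348206756120069
```

Call:
step_arm:
  steps:
    - [0,9,-13,0]
    - [0,10,-12,0]
    - [0,11,-11,0]
    - [0,12,-10,0]
    - [0,13,-9,0]

```text
time: 5.35
tool_pos: [0.5315, 0.0245, 0.274]
tool_rot: [0.007, 0.69, 0.723, -0.004]
contact_force: [-3.7, -1.6, -1.8]
gripper_width: 0.113
```

```bash
python3 chk.py
```

```text
rig x,z of grasp -88.7 143.0 r 168.2 t 1.016 y off -1.1 F [-3.7 -1.6 -1.8] tq [-0.23  0.66  0.02] time 5.35 w 0.113
toolz [ 0.004 -0.015 -1.   ] yaw 92.66
target tilt 0.2348206756120069
```

Call:
step_arm:
  steps:
    - [0,7,-2,0]
    - [0,6,-2,0]
    - [0,0,0,0]
    - [0,0,0,0]
    - [0,0,0,0]
    - [0,0,0,0]
    - [0,0,0,0]

```text
time: 6.05
tool_pos: [0.5449, 0.0251, 0.2824]
tool_rot: [0.005, 0.69, 0.723, -0.006]
contact_force: [-2.4, -1.0, -3.3]
gripper_width: 0.11
```

```bash
python3 chk.py; python3 - <<'E'
from h import *
o=[grab_frame(c)[0] for c in ('scene','top')]
cv2.imwrite('pics/d.png',np.hstack([cv2.resize(o[0][130:370,120:360],(400,400)),cv2.resize(o[1][80:270,150:340],(400,400))])[:,:,::-1])
E
```

```text
rig x,z of grasp -75.2 151.4 r 169.1 t 1.11 y off -1.1 F [-2.4 -1.  -3.3] tq [-0.12  0.37  0.02] time 6.05 w 0.11
toolz [-0.001 -0.016 -1.   ] yaw 92.67
target tilt 0.2348206756120069
```

View pics/d.png

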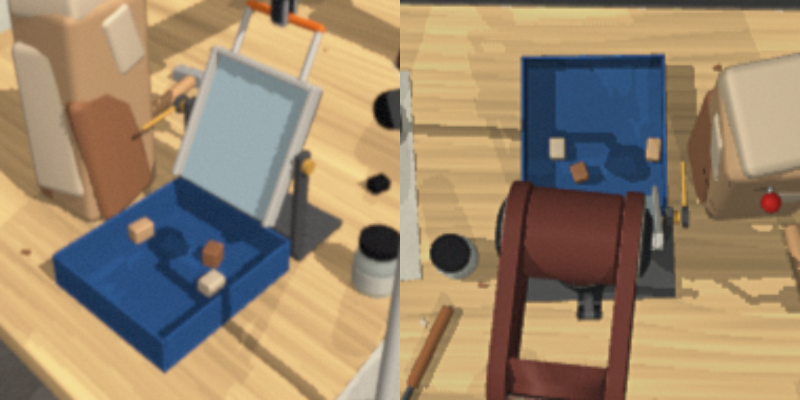

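All three chips lie inside the blue box and the mirror is empty. Now I lower the bar.

Call:
step_arm:
  steps:
    - [0,-15,10,0]
    - [0,-14,11,0]
    - [0,-13,13,0]
    - [0,-11,14,0]

```text
time: 6.55
tool_pos: [0.4975, 0.0229, 0.2426]
tool_rot: [0.013, 0.69, 0.724, 0.003]
contact_force: [-6.4, 0.5, 4.9]
gripper_width: 0.115
```

```bash
python3 chk.py
```

```text
rig x,z of grasp -123.1 111.6 r 166.1 t 0.736 y off -1.1 F [-6.4  0.5  4.9] tq [0.06 0.84 0.02] time 6.55 w 0.115
toolz [ 0.022 -0.014 -1.   ] yaw 92.7
target tilt 0.2348206756120069
```

Call:
step_arm:
  steps:
    - [0,-10,13,0]
    - [0,-8,14,0]
    - [0,-7,15,0]
    - [0,-5,13,0]
    - [0,0,0,0]

```text
time: 7.05
tool_pos: [0.4693, 0.0216, 0.1937]
tool_rot: [0.017, 0.69, 0.724, 0.007]
contact_force: [-0.1, -2.0, -0.2]
gripper_width: 0.113
```

```bash
python3 chk.py; cat > look.py <<'E'
from h import *
import sys
yaw=np.radians(2.65); piv=np.array([.620,.030,.150]); Rz=np.array([[np.cos(yaw),-np.sin(yaw),0],[np.sin(yaw),np.cos(yaw),0],[0,0,1]])
o=[]
for c in ['scene','top']:
    im,P,K,E=cloud(c); hsv=cv2.cvtColor(im,cv2.COLOR_RGB2HSV); H,S,V=[hsv[...,i].astype(int) for i in range(3)]
    Q=(P-piv)@Rz; X,Y,Z=Q[...,0],Q[...,1],Q[...,2]
    m=(H>=88)&(H<=112)&(S>20)&(S<110)&(V>90)&(abs(X)<.085)&(abs(Y)<.07)&(abs(Z)<.07)
    q=Q[m]
    if len(q)>50:
        a=np.linalg.lstsq(np.c_[q[:,0],q[:,1],np.ones(len(q))],q[:,2],rcond=None)[0]; print(c,'glass n',len(q),'tilt',-np.arctan(a[0]),'z0',a[2])
    m=(H>=12)&(H<=32)&(S>90)&(abs(Y+.114)<.012)&(Z>.005)&(Z<.09)&(abs(X)<.08); q=Q[m]
    print(c,'needle n',len(q))
    if len(q)>6: print(np.round(q[np.argsort(q[:,2])][::max(1,len(q)//6)],3))
    m=((H<=4)|(H>=175))&(S>150)&(V>80)&(P[...,2]>.24)&(P[...,2]<.3)&(abs(P[...,0]-.62)<.05)&(abs(P[...,1]+.17)<.05); q=P[m]
    if len(q): print(c,'red',len(q),np.round(np.percentile(q,[2,50,98],axis=0),4))
    o.append(im)
cv2.imwrite(f'pics/{sys.argv[1]}.png',np.hstack([cv2.resize(o[0][130:330,150:350],(400,400)),cv2.resize(o[1][80:270,150:340],(400,400))])[:,:,::-1])
E
python3 look.py e
```

```text
rig x,z of grasp -151.5 62.6 r 164.0 t 0.392 y off -1.1 F [-0.1 -2.  -0.2] tq [-0.24 -0.18  0.04] time 7.05 w 0.113
toolz [ 0.034 -0.013 -0.999] yaw 92.73
target tilt 0.2348206756120069
scene glass n 3867 tilt 0.35434105768541735 z0 -0.0006706250963220968
scene needle n 61
[[-0.003 -0.111  0.006]
 [ 0.005 -0.112  0.02 ]
 [ 0.005 -0.111  0.031]
 [ 0.007 -0.111  0.042]
 [ 0.007 -0.111  0.049]
 [ 0.013 -0.111  0.062]
 [ 0.015 -0.112  0.07 ]]
top glass n 2928 tilt 0.36308108593349464 z0 -0.001336890560584168
top needle n 29
[[-0.001 -0.103  0.005]
 [-0.007 -0.103  0.01 ]
 [ 0.    -0.116  0.015]
 [ 0.003 -0.113  0.032]
 [ 0.008 -0.117  0.048]
 [ 0.007 -0.112  0.056]
 [ 0.011 -0.111  0.064]
 [ 0.013 -0.114  0.068]]
top red 70 [[ 0.6132 -0.1854  0.2704]
 [ 0.6227 -0.1752  0.278 ]
 [ 0.6323 -0.1652  0.2834]]
```

View pics/e.png

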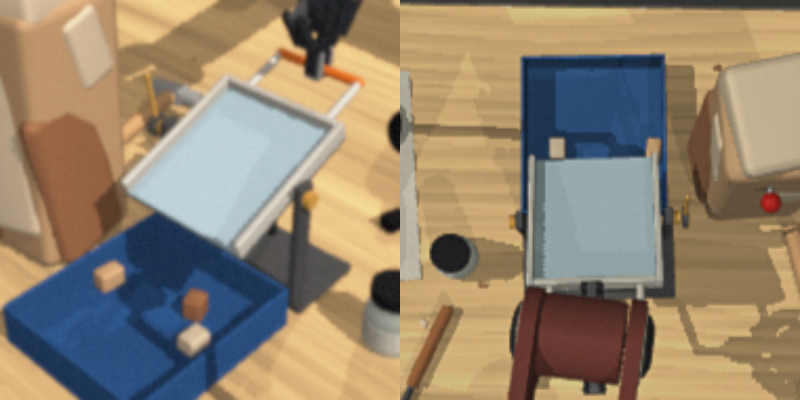

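The pan is clear and tilt measures 0.36 rad from the glass, which agrees with the needle. The target is about 0.235 rad.

Call:
step_arm:
  steps:
    - [0,-3,10,0]
    - [0,-3,10,0]
    - [0,0,0,0]
    - [0,0,0,0]

```text
time: 7.55
tool_pos: [0.4651, 0.0214, 0.1796]
tool_rot: [0.017, 0.69, 0.724, 0.007]
contact_force: [-3.5, -0.8, 1.1]
gripper_width: 0.11
```

```bash
python3 chk.py; python3 look.py f
```

```text
rig x,z of grasp -155.8 48.6 r 163.2 t 0.302 y off -1.2 F [-3.5 -0.8  1.1] tq [-0.18  0.54 -0.02] time 7.55 w 0.11
toolz [ 0.034 -0.012 -0.999] yaw 92.74
target tilt 0.2348206756120069
scene glass n 3611 tilt 0.26498174243885786 z0 -0.0005293103898771129
scene needle n 66
[[ 0.002 -0.112  0.005]
 [-0.    -0.117  0.021]
 [ 0.005 -0.111  0.031]
 [ 0.003 -0.113  0.04 ]
 [ 0.003 -0.112  0.052]
 [ 0.002 -0.112  0.065]]
top glass n 3067 tilt 0.2644951204082893 z0 -0.0011376146712683765
top needle n 22
[[-0.001 -0.106  0.005]
 [ 0.002 -0.103  0.007]
 [-0.006 -0.106  0.008]
 [ 0.009 -0.114  0.012]
 [-0.003 -0.112  0.04 ]
 [-0.004 -0.111  0.059]
 [ 0.    -0.113  0.066]
 [-0.001 -0.115  0.074]]
top red 71 [[ 0.6133 -0.1855  0.2718]
 [ 0.6225 -0.1749  0.2775]
 [ 0.6323 -0.1651  0.2844]]
```

Call:
step_arm:
  steps:
    - [0,-1,6,0]
    - [0,0,1,0]
    - [0,0,0,0]

```text
time: 7.95
tool_pos: [0.4638, 0.0213, 0.1744]
tool_rot: [0.016, 0.69, 0.724, 0.006]
contact_force: [-4.6, -1.3, 2.0]
gripper_width: 0.112
```

```bash
python3 chk.py; python3 look.py g; sleep 0; python3 chk.py
```

```text
rig x,z of grasp -157.0 43.4 r 162.9 t 0.27 y off -1.2 F [-4.6 -1.3  2. ] tq [-0.13  0.41 -0.02] time 7.95 w 0.112
toolz [ 0.031 -0.012 -0.999] yaw 92.75
target tilt 0.2348206756120069
scene glass n 3486 tilt 0.23164605806017644 z0 -0.0005199642286483625
scene needle n 62
[[ 0.007 -0.104  0.005]
 [ 0.002 -0.112  0.018]
 [-0.001 -0.11   0.031]
 [ 0.002 -0.11   0.045]
 [-0.008 -0.114  0.055]
 [ 0.    -0.111  0.064]
 [-0.006 -0.114  0.071]]
top glass n 3147 tilt 0.23253399255895366 z0 -0.0009180305935312115
top needle n 15
[[-0.006 -0.103  0.006]
 [-0.001 -0.103  0.008]
 [ 0.004 -0.114  0.009]
 [ 0.006 -0.116  0.011]
 [-0.006 -0.112  0.041]
 [-0.007 -0.111  0.061]
 [-0.005 -0.116  0.07 ]
 [-0.009 -0.115  0.075]]
top red 71 [[ 0.6134 -0.1854  0.2698]
 [ 0.6226 -0.1749  0.2778]
 [ 0.6328 -0.1652  0.2831]]
rig x,z of grasp -157.0 43.5 r 162.9 t 0.271 y off -1.2 F [-5.8  0.4  1.3] tq [-0.1   0.54 -0.03] time 8.05 w 0.11
toolz [ 0.031 -0.012 -0.999] yaw 92.75
target tilt 0.2348206756120069
```

View pics/g.png

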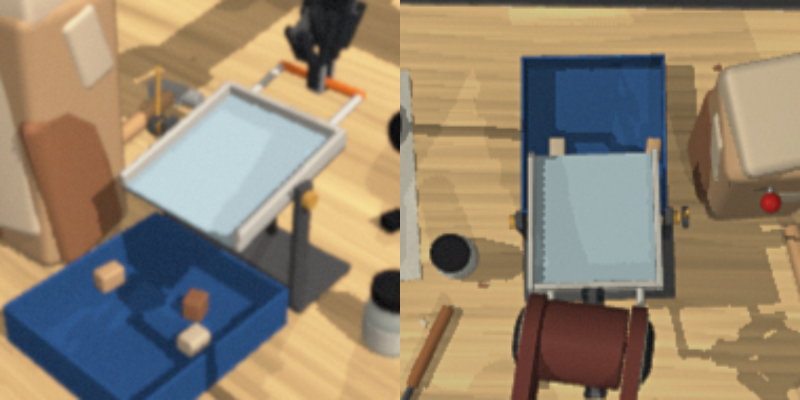

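The mirror is at 0.232 rad against a target of 0.235 rad, the grip is steady, and the chips are in the box.

```bash
python3 -c "
from plant import job_done; print(job_done())"
```

```text
the job is handed in; nothing more can be done
None
```

I tipped the mirror to about 1.1 rad and all three chips slid into the blue box. I then lowered the bar to the viewing angle and handed the job in at about 8 s, still holding the bar.

- **Angle:** the glass measured 0.232 rad in both cameras. The target worked out from the mark and the pivot is 0.235 rad. That puts the mark about 1 mm off the sight line, where 12 mm is allowed; I estimate the pivot and mark positions are good to about 3 mm.
- **Needle:** it leaned slightly to the handle side, as it should at that angle, though only a few noisy depth points showed it.
- **Grip and forces:** over the last 0.1 s check the pose stayed steady. The forces I read were under about 12 N at the wrist.
- **Chips and bystanders:** the last picture shows the three chips in the box. I never moved the gripper near the mallet, the chisel, the jar or the black look-alike. I did not measure them again at the end.
- **Disagreement:** the tilt worked out from the gripper's pose read 0.27 rad, because the bar sits about 6 mm below the nominal grasp point. I went by the direct measurement of the glass instead.

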